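# Raise the keeper bar of the props rack

### The job

The keeper bar is down across the front of the props rack on the bench. Push it up with your fingers, without gripping it, past its balance point so that its counterweight keeps it standing raised by itself and the rack is open. Ease it up rather than flinging it, and leave the props and tools where they are.

Things in the scene. Friction and masses are not known exactly. Their poses are not given: they have to be found in the camera images.
- rack: Plywood props rack fixed on the bench, 180 mm deep (x) x 500 mm wide (y), origin under its centre, its open front towards its -x. Cheeks at both ends (front part 245 mm tall, rear part 285 mm), a steel hook rail at the back. Its floor is 63 mm above the bench (shallow drawers below), with a front lip up to 93 mm. The keeper bar runs across the front, 17 mm in front of the cheeks; the props inside stand at least 45 mm behind the bar.
- bar_hinge (a joint): Hinge of the keeper bar, rad. 0 = bar level on its rest across the rack's front; grows as the free end rises; upper stop at 1.40 (nearly upright). Below the balance point (about 0.75) the bar falls back to 0, above it the counterweight swings it over to the stop and keeps it there. Starting it upwards takes 1.5 to 2 N at the push point. The hinge has only slight friction.
- bar_pivot (a point): Pivot of the bar, on its centre line: 107 mm in front of the rack's centre, 242 mm to its +y side, 205 mm above the bench. The hinge axis is parallel to the rack's x axis. From here the bar runs 525 mm in the rack's -y direction when down.
- push_point (a point): Point on the underside of the oak bar, middle of its thickness, 170 mm from the pivot along the bar (moves with the bar). The bar is 24 mm tall and 16 mm thick. There is 100 mm free height between the bar and the rack's front lip, and nothing nearer than 45 mm behind the bar there, so a finger slanting down and forward fits underneath.
- weight_top (a point): Top of the steel counterweight (a cylinder of 42 mm diameter, 36 mm long along the hinge axis) on the bar's cranked tail, beyond the pivot: its centre is 60 mm outward (rack's +y) and 68 mm above the pivot when the bar is down. It goes outward and down as the bar goes up, and ends below the pivot's level; pressing it down by about 60 mm from above brings the bar to its balance point.
- keeper: The keeper bar itself with its tail and counterweight (0.62 to 0.88 kg in all), origin on the pivot, running along its own -y for 525 mm, with a steel shoe on its free end. A grey felt strip, 3 mm thick and 17 mm tall, is glued to the face that looks into the rack, from 100 to 500 mm from the pivot; it begins 7 mm above the bar's lower edge. A finger pressing on the felt counts as gripping the bar.
- lantern: dented brass lantern prop, 80 mm across and 165 mm tall, standing on the rack's floor behind the keeper bar; origin under its centre
- shoe: carved oak shoe in brown stain, 110 x 42 x 68 mm, standing on the rack's floor behind the bar; origin under its centre
- varnish_jar: amber glass jar with a steel lid, 60 mm across, 85 mm tall, standing on the rack's floor behind the bar; origin under its centre
- crown: painted tin crown, 110 mm across, 67 mm tall, on the bench; origin under its centre
- controller: walnut controller cross lying flat on the bench in front of the rack, 240 mm (its y) x 150 mm (its x) x 31 mm tall; origin under its centre
- mallet: wooden mallet lying on the bench, about 200 mm long (its x) and 95 mm over the head, 52 mm tall; origin under the head
- glue_bottle: white glue bottle, 56 mm across, 150 mm tall, standing on the bench; origin under its centre
- screwdriver: screwdriver lying on the bench along its own x

How it is judged:
At the end, for the whole second after the job is handed in: The keeper bar stands at rest against its upper stop (joint above 1.3 rad of 1.40), nothing touching it, and every prop and tool is within 25 mm of where it was (value of joint bar_hinge above 1.3 rad and velocity of joint bar_hinge between -0.05 and 0.05 rad/s and distance of each of lantern, shoe, varnish_jar, crown, controller, mallet, glue_bottle, screwdriver from where it was at the start of the episode below 0.025 m).
It fails at once if the bar is gripped: a finger presses on the felt strip on its inner face (contact force between the fingers and keeper_c6 above 0.5 N).
It fails at once if the bar is flung up (faster than 3.5 rad/s) (velocity of joint bar_hinge above 3.5 rad/s).
It fails at once if the bar is pushed hard (over 35 N) (contact force between the fingers and keeper above 35 N).
It fails at once if a prop or tool is shifted, tipped, lifted or carried (25 mm) (distance of any of lantern, shoe, varnish_jar, crown, controller, mallet, glue_bottle, screwdriver from where it was at the start of the episode above 0.025 m).
It also fails if it takes over 43 s, if anything falls off the work surface, if the arm or the gripper's body presses on something with over 40 N, if the wrist force passes 120 N, or if a joint passes its speed limit or range.

### The arm

A 7-joint arm with a two-finger parallel gripper is mounted at the origin on the work surface. World frame = base frame: x ahead of the robot, y to its left, z up, the work surface at z = 0. Lengths are in m, angles in rad, forces in N, time in s.
With the tool pointing down it reaches from about 0.4 to 0.85 m from the base axis. Payload 10.4 kg.
Tool frame: the origin (TCP) lies at the very end of the fingers, on their centre line; the grasp point (between the pads) lies 19 mm behind it (r.pinch_z is the distance from the TCP to the grasp point, in m); z points along the fingers, y is the line along which they close (so a half turn about z gives the same grasp; the last joint's range is limited). The gripper opens to 87 mm and grips with 3 to 60 N. Pads are 19 mm wide; open, the fingers measure 117 mm over their backs; the gripper's body (75 mm by 190 mm) begins 51 mm behind the grasp point.
Start: joints at [-1.366, 0.332, -0.065, 1.46, 0.022, 1.35, -0.088], TCP at [0.141, 0.609, 0.223] pointing down, gripper open.
Joint ranges: [-2.6, 2.6], [-0.5, 2.12], [-1.47, 1.34], [0.16, 2.42], [-1.27, 4.41], [0.06, 2.06], [-2.6, 2.6]. Speed limits (rad/s): [2.22, 2.22, 2.79, 2.79, 3.14, 3.14, 3.14].

### API

Orientations are given as a unit quaternion [x, y, z, w].
In Python, from bench import sensors, vision, r gives the robot as it stands.
- The arm moves only by the shell command python3 -m crank 'ROWS' [OPENING] [FORCE]. ROWS is JSON, a list of rows, each a list of 2 entries, a list of its own where there are three numbers: the shift along the tool's x, y, z normalised to -1 to 1, where 1 is 3 cm, then the turn about the tool's z normalised to -1 to 1, where 1 is 8 degrees. A call has 1 to 12 rows; each row shifts and turns the commanded pose from where the row before left it, along the tool's axes as they then stand; what a row does not reach is not made up. A row lasts 1/8 s, in which the tool goes at most 62.5 mm and 10.7 degrees, less where a joint would pass 70% of its speed; a pose out of reach is approached as far as the arm can. A call with a number of a shift or a turn outside -1 to 1 is refused whole. A call with a gripper value outside its range is refused whole. OPENING is the opening, from 0 (shut) to 1 (fully open), set as the call begins (- or left out, the last holds). The fingers move at their own pace and stop on an object; FORCE is the grip in N (left out, the last holds). Time passes only in rows, so rows that do not move let the fingers close. It gives the time, the measured TCP pose, the force, the opening and the grip force at its end, in the units of the state.
- sensors.read_state(): the state, without advancing time (a new reading comes with each control period).
- vision.camera(name): name is "scene" or "top" or "wrist"; returns the picture (400x640x3 uint8, red, green, blue); there is no depth.
- vision.camera_model(name): a dict with "vertical_fov" (degrees; the focal length in pixels is half the picture's height over the tangent of half this angle, whatever the lens; pixels are square), "cx", "cy" (the principal point, pixels), "dist" ([k1, k2, p1, p2, k3] as OpenCV has them; the pictures are not rectified), "camera_from_world" (4x4, takes a point from world to camera coordinates); the wrist camera has in their place "hand_eye" (4x4, takes a point from camera to tool coordinates, whose origin is the TCP and whose axes are the flange's). Camera axes: x right, y down, z forward; pixel columns grow to the right and rows downward; lengths in m; the calibration is good to about 2 mm. A picture is of the moment at which its call begins: read the wrist's pose just before it. camera_model takes no time and is no camera call.
- r.close_job(): hands the job in; it is judged then, once.
The state is a dict: "time": time; "joint_positions": joint angles; "joint_vel": joint speeds; "joint_torque": joint torques, N m; "ee_pos": TCP position; "eef_rot": TCP orientation; "ft_force": force on the tool from outside, world axes, zero at the start; "torque": the same for the moment, N m; "width": finger opening in m; "grip_force": force on a finger pad.
Only numpy, scipy, OpenCV 4.12 (cv2) and the standard library are available. Lean on these libraries where they do the work, as an engineer would, in place of code of your own. Each camera call takes 0.05 s, during which the arm holds its last target. There are 200 camera calls.

## Working session

There is one attempt and no reset: what is moved stays moved. The work goes in short steps, Python scripts to look and compute and a shell command to move; the robot and the scene stay as the last step left them, time stands still between calls to the robot, and variables do not carry over. Pictures are saved under pics/ and viewed, at most 10 in all, crops included, and the job is handed in when it is done.

```bash
ls; mkdir -p pics; python3 - <<'E'
from bench import sensors, vision, r
import cv2, numpy as np
s=sensors.read_state(); print(s)
for n in("scene","top"):
    cv2.imwrite(f"pics/{n}0.png",vision.camera(n)[:,:,::-1])
for n in("scene","top","wrist"): print(vision.camera_model(n))
E
```

```text
pics
{'time': 0.0, 'joint_positions': array([-1.36559979,  0.33286937, -0.06468899,  1.46093725,  0.02158322,
        1.34989418, -0.08851702]), 'joint_vel': array([ 0.00111692, -0.00078681,  0.00092637, -0.00068106,  0.00116495,
       -0.00020059,  0.00013871]), 'joint_torque': array([-6.02379550e-04, -6.23260760e+01,  2.42727762e-02, -3.89887583e+01,
       -6.15022634e-02,  4.01911314e-02,  1.45331410e-04]), 'ee_pos': array([0.14106431, 0.60847767, 0.22175741]), 'eef_rot': array([ 1.13657209e-01,  9.93519773e-01, -7.04669776e-04, -5.41001350e-05]), 'ft_force': array([ 0.86510568,  0.26156167, -0.62539402]), 'torque': array([ 0.0281059 , -0.05594783,  0.0630168 ]), 'grip_force': 0.0, 'width': 0.0869351787015582}
{'vertical_fov': 49.43816348165727, 'cx': 308.07332848923613, 'cy': 196.0077827309829, 'dist': array([-0.09059223,  0.        ,  0.        ,  0.        ,  0.        ]), 'camera_from_world': array([[ 0.54920562,  0.83566692, -0.00583004, -0.3003972 ],
       [ 0.53502659, -0.35696492, -0.76571704, -0.13576295],
       [-0.64196552,  0.41741688, -0.64315116,  2.01717113],
  
[... 314 characters left out ...]
 [-0.98549704, -0.02733779, -0.16747605,  0.549517  ],
       [ 0.16790589, -0.01425186, -0.9857    ,  1.12381772],
       [ 0.        ,  0.        ,  0.        ,  1.        ]])}
{'vertical_fov': 71.46057876258467, 'cx': 320.8570836524028, 'cy': 199.6566780710044, 'dist': array([-0.04804541,  0.        ,  0.        ,  0.        ,  0.        ]), 'hand_eye': array([[ 1.08333345e-03, -9.62740259e-01, -2.70425628e-01,
         7.42608470e-02],
       [ 9.99999068e-01,  1.26755124e-03, -5.06572439e-04,
        -1.11140252e-03],
       [ 8.30476022e-04, -2.70424827e-01,  9.62740735e-01,
        -1.61316486e-01],
       [ 0.00000000e+00,  0.00000000e+00,  0.00000000e+00,
         1.00000000e+00]])}
```

View pics/scene0.png

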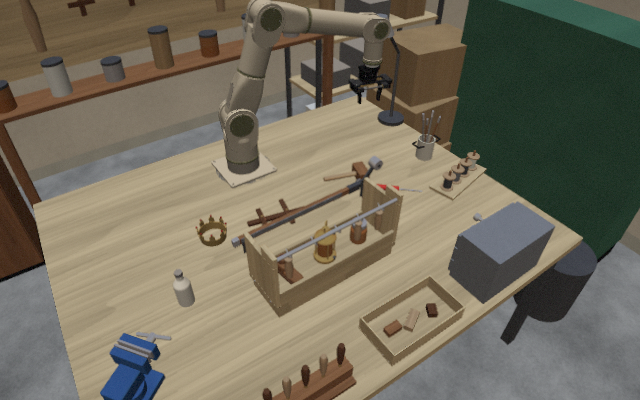

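View pics/top0.png

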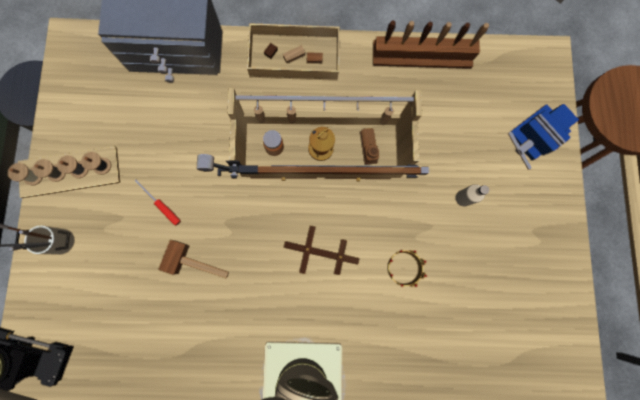

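The scene view shows the counterweight at about (375,163) and the bar's free end at about (240,241). In the top view they are at (205,162) and (424,170). The tool can only point down, so I'll press the counterweight down from above with the fingers shut. First I'll measure it.

```bash
cat > h.py <<'E'
import numpy as np, cv2
from bench import sensors, vision
def ray(n,uv):
    m=vision.camera_model(n); f=200/np.tan(np.radians(m["vertical_fov"])/2)
    K=np.array([[f,0,m["cx"]],[0,f,m["cy"]],[0,0,1]])
    p=cv2.undistortPoints(np.array([[uv]],float),K,m["dist"])[0,0]
    if n=="wrist":
        from scipy.spatial.transform import Rotation as R
        s=sensors.read_state(); T=np.eye(4); T[:3,:3]=R.from_quat(s["eef_rot"]).as_matrix(); T[:3,3]=s["ee_pos"]
        W=T@m["hand_eye"]
    else: W=np.linalg.inv(m["camera_from_world"])
    d=W[:3,:3]@np.r_[p,1]; return W[:3,3],d/np.linalg.norm(d)
def onz(n,uv,z):
    o,d=ray(n,uv); return o+d*(z-o[2])/d[2]
def tri(a,b):
    A=np.zeros((3,3));y=np.zeros(3)
    rs=[ray(*a),ray(*b)]
    for o,d in rs:
        P=np.eye(3)-np.outer(d,d);A+=P;y+=P@o
    x=np.linalg.solve(A,y)
    return x,[np.linalg.norm(np.cross(x-o,d)) for o,d in rs]
E
python3 - <<'E'
import cv2,numpy as np
t=cv2.imread("pics/top0.png");s=cv2.imread("pics/scene0.png")
a=cv2.resize(t[145:185,190:250],None,fx=8,fy=8,interpolation=2)
b=cv2.resize(s[145:195,345:405],None,fx=8,fy=8,interpolation=2)
c=np.zeros((560,800,3),np.uint8)
c[:320,:390]=a[:,:390]; c[:400,400:800]=b[:,80:480]
e=cv2.resize(t[160:180,400:440],None,fx=8,fy=8,interpolation=2);f=cv2.resize(s[228:253,225:260],None,fx=6,fy=6,interpolation=2)
c[400:560,:320]=e;c[405:555,400:610]=f
cv2.imwrite("pics/crop1.png",c)
E
```

```text
(no output)
```

View pics/crop1.png

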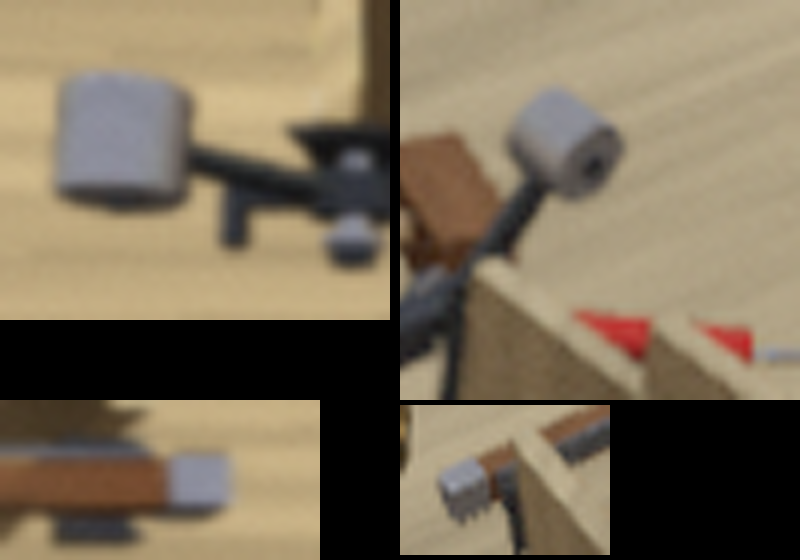

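The crop shows the weight's silhouette centred at top (205.4,162.2) and scene (375.8,163.0). The shoe on the free end is at top (425,170) and scene (235.7,241.8).

```bash
python3 - <<'E'
from h import *
w,e=tri(("top",(205.4,162.2)),("scene",(375.8,163.0)));print("weight",w,e)
q,e2=tri(("top",(425,170)),("scene",(235.7,241.8)));print("shoe",q,e2)
p=onz("top",((190+355/8),145+190/8),.205);print("pivot~",p)
d=w-q;print(np.degrees(np.arctan2(-d[0],d[1])),np.hypot(d[0],d[1]))
E
python3 -m crank '[[[0,0,-1],0],[[0,0,-1],0],[[0,0,-1],1],[[0,0,-1],1],[[-0.5,-1,-0.5],1],[[-0.5,-1,0],1]]' 0 10
python3 -c "
from bench import sensors;print(sensors.read_state()['joint_positions'])"
```

```text
weight [0.59717449 0.26151735 0.27375587] [np.float64(0.0004338766580613374), np.float64(0.00043387665806122224)]
shoe [ 0.61064958 -0.31461399  0.20830247] [np.float64(0.0017911685382215096), np.float64(0.0017911685382214775)]
pivot~ [0.59915017 0.20116406 0.205     ]
1.339841460081804 0.5762889084859789
time: 0.85
ee_pos: [0.1338, 0.5419, 0.3583]
eef_rot: [0.385, 0.923, 0.001, -0.0]
ft_force: [-0.9, 0.1, 1.1]
width: 0.0347
grip_force: 0.0
[-1.41250443e+00  1.47406479e-01  2.20610591e-03  1.40662564e+00
 -2.39301750e-04  1.58635859e+00 -6.30880776e-01]
```

The weight's centre is at (0.597, 0.262, 0.274), which agrees with the text. Next I'll finish turning the tool so its y lies along the hinge axis, then travel over.

```bash
python3 -m crank '[[[0,0,0],0.9],[[0,0,0],0.9],[[0,0,0],0.9],[[0,0,0],0.9],[[0,0,0],0.9],[[0,0,0],0.9]]'
python3 -m crank '[[[-0.6,1,0],0],[[-0.6,1,0],0],[[-0.6,1,0],0],[[-0.6,1,0],0],[[-0.6,1,0],0],[[-0.6,1,0],0],[[-0.6,1,0],0],[[-0.6,1,0],0],[[-0.6,1,0],0],[[-0.6,1,0],0]]'
python3 -c "
from bench import sensors;print(sensors.read_state()['joint_positions'])"
```

```text
time: 1.6
ee_pos: [0.1335, 0.5422, 0.3571]
eef_rot: [0.698, 0.716, -0.0, 0.0]
ft_force: [-0.1, 0.1, -0.6]
width: 0.0003
grip_force: 0.0
time: 2.85
ee_pos: [0.4397, 0.3709, 0.3572]
eef_rot: [0.696, 0.718, -0.0, -0.0]
ft_force: [-0.9, 1.7, -0.3]
width: 0.0003
grip_force: 0.0
[-1.05735248  0.18520901  0.33156447  1.37794354 -0.06000442  1.58881594
 -0.70146184]
```

```bash
python3 -m crank '[[[-0.6,1,0],0],[[-0.6,1,0],0],[[-0.4,1,0],0],[[0,0,0],0],[[0,0,0],0]]'
python3 - <<'E'
from h import *
print(sensors.read_state()['joint_positions'], sensors.read_state()['ee_pos'])
im=vision.camera("wrist"); cv2.imwrite("pics/w1.png",im[:,:,::-1])
m=vision.camera_model("wrist");f=200/np.tan(np.radians(m["vertical_fov"])/2)
from scipy.spatial.transform import Rotation as R
s=sensors.read_state();p=np.array([.597,.2615,.295]);c=m["hand_eye"][:3,:3].T@(R.from_quat(s["eef_rot"]).inv().apply(p-s["ee_pos"])-m["hand_eye"][:3,3])
print("expected top px",c[0]/c[2]*f+m["cx"],c[1]/c[2]*f+m["cy"])
E
```

```text
time: 3.48
ee_pos: [0.5298, 0.3269, 0.3572]
eef_rot: [0.696, 0.718, -0.0, -0.0]
ft_force: [0.1, 0.0, -0.6]
width: 0.0008
grip_force: 0.0
[-0.91974545  0.30485843  0.39732737  1.24688473 -0.1168883   1.61277112
 -0.51277192] [0.52977947 0.32685552 0.3571624 ]
expected top px 393.0785351030152 281.8206305381674
```

View pics/w1.png

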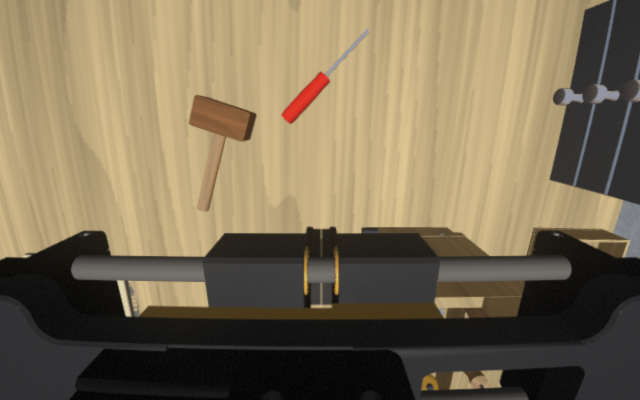

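The wrist picture shows only the mallet at about (220,118) and the screwdriver at about (320,85). The gripper hides the weight, which should be near (393,282). The two-view fit was within 0.5 mm, so I'll go over the weight.

```bash
python3 -m crank '[[[-0.65,0.73,0],0],[[-0.65,0.73,0],0],[[-0.7,0.74,0],0],[[0,0,0.6],0],[[0,0,0.6],0],[[0,0,0],0],[[0,0,0],0]]'
```

```text
time: 4.4
ee_pos: [0.5978, 0.2691, 0.3222]
eef_rot: [0.696, 0.718, 0.0, -0.0]
ft_force: [-0.2, -0.7, 0.3]
width: 0.0009
grip_force: 0.0
```

```bash
python3 -m crank '[[[0,0,0.2],0],[[0,0,0.2],0],[[0,0,0.2],0],[[0,0,0.1],0],[[0,0,0.1],0],[[0,0,0.1],0],[[0,0,0.1],0],[[0,0,0.1],0],[[0.05,0,0.1],0],[[0.05,0,0.1],0]]'
```

```text
time: 5.65
ee_pos: [0.5981, 0.2774, 0.287]
eef_rot: [0.694, 0.72, 0.006, -0.002]
ft_force: [-4.8, 14.9, 22.9]
width: 0.0009
grip_force: 11.0
```

The finger is jamming. The weight swings outward as it goes down, and friction holds it back because I lagged in y. I'll relieve that by moving outward, then follow the weight's arc.

```bash
python3 -m crank '[[[0.15,0,0],0],[[0.15,0,0],0],[[0,0,0],0]]'
python3 - <<'E'
import numpy as np
from bench import sensors
print(sensors.read_state()['torque'])
for th in np.arange(0,1.0,.1):
    a=np.radians(48.6)-th; print(round(th,1),"y",round(.2015+.0907*np.cos(a),4),"ztop",round(.205+.0907*np.sin(a)+.021,4))
E
```

```text
time: 6.02
ee_pos: [0.5979, 0.282, 0.2836]
eef_rot: [0.696, 0.718, 0.001, -0.0]
ft_force: [-0.7, 3.6, 6.7]
width: 0.0005
grip_force: 3.7
[0.70559314 0.26163174 0.00919441]
0.0 y 0.2615 ztop 0.294
0.1 y 0.268 ztop 0.2877
0.2 y 0.2738 ztop 0.2808
0.3 y 0.2789 ztop 0.2733
0.4 y 0.2832 ztop 0.2653
0.5 y 0.2868 ztop 0.2569
0.6 y 0.2894 ztop 0.2483
0.7 y 0.2912 ztop 0.2394
0.8 y 0.2921 ztop 0.2304
0.9 y 0.2921 ztop 0.2213
```

```bash
python3 -m crank '[[[0.05,0,0.1],0],[[0.05,0,0.1],0],[[0.05,0,0.1],0],[[0.05,0,0.1],0],[[0,0,0],0]]'
python3 -m crank '[[[0.03,0,0.1],0],[[0.03,0,0.1],0],[[0.03,0,0.1],0],[[0.03,0,0.1],0],[[0,0,0],0]]'
```

```text
time: 6.65
ee_pos: [0.5976, 0.2914, 0.2729]
eef_rot: [0.695, 0.719, 0.004, -0.001]
ft_force: [-1.2, 12.1, 12.2]
width: 0.0001
grip_force: 6.9
time: 7.28
ee_pos: [0.5972, 0.2967, 0.2614]
eef_rot: [0.694, 0.72, 0.005, -0.002]
ft_force: [-0.8, 8.9, 8.2]
width: 0.0003
grip_force: 4.5
```

```bash
python3 - <<'E'
from h import *
s=vision.camera("scene")[:,:,::-1]; t=vision.camera("top")[:,:,::-1]
c=np.zeros((600,800,3),np.uint8)
c[:360]=cv2.resize(s[110:260,225:425],None,fx=4,fy=4)[:360,:800][:, :800] if False else cv2.resize(s[100:190,225:425],(800,360),interpolation=2)
c[360:,:]=cv2.resize(t[130:190,200:400],(800,240),interpolation=2)
cv2.imwrite("pics/p2.png",c)
E
```

```text
(no output)
```

View pics/p2.png

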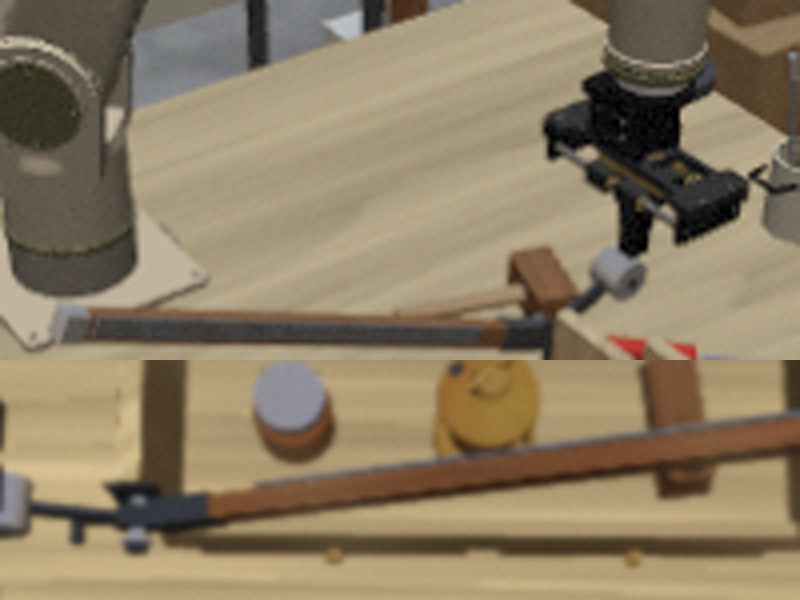

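The bar is up by a fair amount. The weight is at scene (379.8,168) and the shoe at (242.5,180.5). The finger sits towards the weight's outer side.

```bash
python3 - <<'E'
from h import *
for uv,x in(((379.8,168),.597),((242.5,180.5),.611)):
    o,d=ray("scene",uv);p=o+d*(x-o[0])/d[0];v=p-np.array([0,.2015,.205]);print(p,np.hypot(v[1],v[2]),np.degrees(np.arctan2(v[2],v[1])))
print(sensors.read_state()['ft_force'])
E
```

```text
[0.597      0.28533112 0.24170922] 0.09151624311915817 23.64836615459756
[ 0.611      -0.26324074  0.43019393] 0.5164264333195914 154.14711163005907
[0.07755307 2.40795981 2.59848496]
```

```bash
python3 -m crank '[[[0.02,0,0.1],0],[[0.02,0,0.1],0],[[0.02,0,0.1],0],[[0.02,0,0.1],0],[[0.02,0,0.1],0],[[0,0,0],0]]'
python3 -m crank '[[[0,0,0.1],0],[[0,0,0.1],0],[[0,0,0.1],0],[[0,0,0.1],0],[[0,0,0.1],0],[[0,0,0],0],[[0,0,0],0],[[0,0,0],0]]'
```

```text
time: 8.12
ee_pos: [0.5972, 0.2926, 0.2429]
eef_rot: [0.696, 0.718, -0.001, -0.0]
ft_force: [-0.3, -0.1, -0.2]
width: 0.0008
grip_force: 0.0
time: 9.12
ee_pos: [0.5975, 0.2931, 0.2287]
eef_rot: [0.696, 0.718, 0.0, -0.0]
ft_force: [-0.5, 0.4, 0.4]
width: 0.0007
grip_force: 0.0
```

```bash
python3 - <<'E'
from h import *
s=vision.camera("scene")[:,:,::-1]
cv2.imwrite("pics/p3.png",cv2.resize(s[0:280,210:490],(600,600),interpolation=2))
print(sensors.read_state()['time'])
E
```

```text
9.175
```

View pics/p3.png

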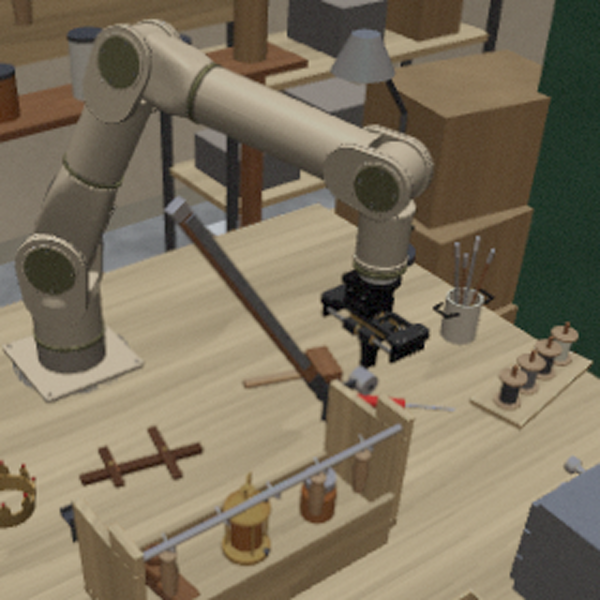

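The bar is past balance, with the shoe at scene (293,98), and the finger is clear of it. I'll check the angle and let it swing on.

```bash
python3 - <<'E'
from h import *
o,d=ray("scene",(293,98));p=o+d*(.605-o[0])/d[0];v=p-np.array([0,.2015,.205]);print(np.hypot(v[1],v[2]),np.pi-np.arctan2(v[2],v[1]))
E
python3 -m crank '[[[0,0,0],0],[[0,0,0],0],[[0,0,0],0],[[0,0,0],0]]'
python3 - <<'E'
from h import *
s=vision.camera("scene")[:,:,::-1]
cv2.imwrite("pics/p4.png",cv2.resize(s[0:280,210:490],(600,600),interpolation=2))
E
```

```text
0.5158178038422034 0.9861860849589825
time: 9.68
ee_pos: [0.5974, 0.293, 0.2285]
eef_rot: [0.696, 0.718, 0.0, -0.0]
ft_force: [0.4, -0.4, 0.0]
width: 0.0007
grip_force: 0.0
```

View pics/p4.png

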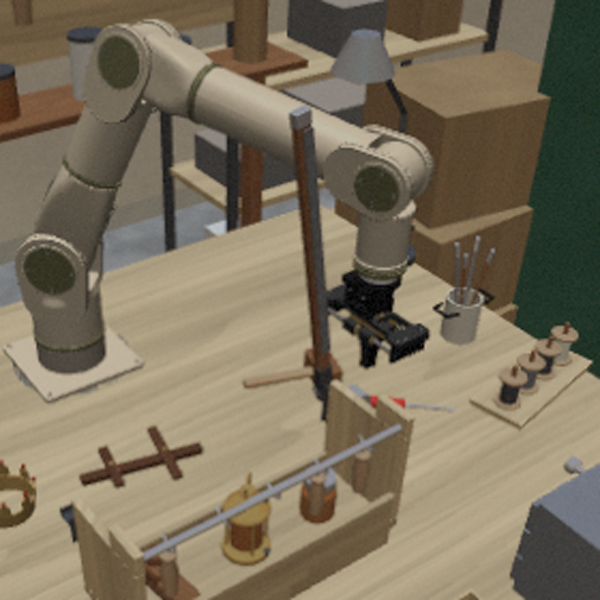

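The bar is now nearly upright, with the shoe at scene (351,55). I'll move the hand outward, clear of it, and check that it's at rest.

```bash
python3 -m crank '[[[0.3,0,0],0],[[0.6,0,-0.3],0],[[0.6,0,-0.3],0],[[0.6,0,-0.3],0],[[0,0,0],0],[[0,0,0],0],[[0,0,0],0],[[0,0,0],0],[[0,0,0],0],[[0,0,0],0]]'
python3 - <<'E'
from h import *
s=vision.camera("scene")[:,:,::-1]; t=vision.camera("top")[:,:,::-1]
c=np.zeros((600,800,3),np.uint8)
c[:,:400]=cv2.resize(s[20:220,290:423],(400,600),interpolation=2)
c[:250,400:]=cv2.resize(t,(400,250),interpolation=3)
cv2.imwrite("pics/p5.png",c)
o,d=ray("scene",(351,55));p=o+d*(.605-o[0])/d[0];v=p-np.array([0,.2015,.205]);print(np.hypot(v[1],v[2]),np.pi-np.arctan2(v[2],v[1]))
E
```

```text
time: 10.98
ee_pos: [0.5955, 0.3559, 0.2556]
eef_rot: [0.696, 0.718, 0.0, -0.0]
ft_force: [-0.1, 0.4, -0.5]
width: 0.0008
grip_force: 0.0
0.5169864639511393 1.397192929424277
```

View pics/p5.png

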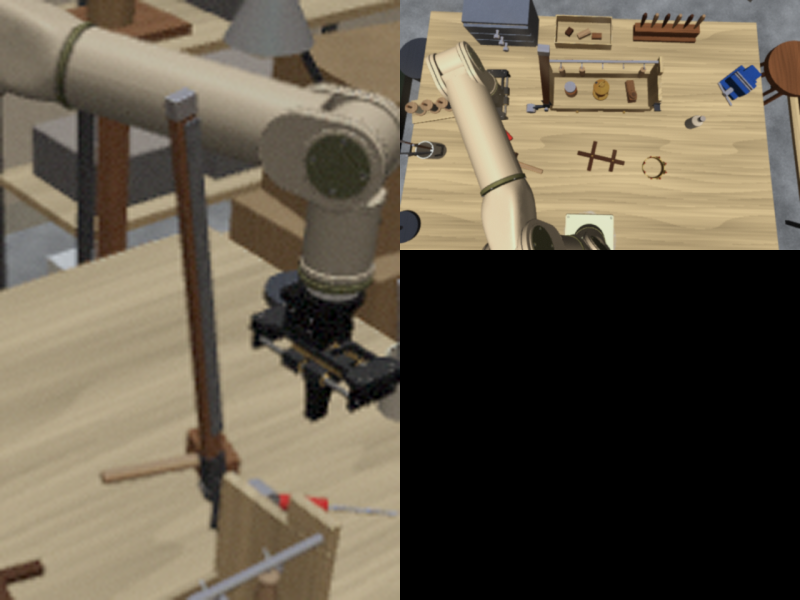

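The bar stands at its stop: the shoe is still at about (351,55), which works out to 1.40 rad. The arm is clear of it, and the props look undisturbed.

```bash
python3 -c "
from bench import r;print(r.close_job())"
```

```text
the job is handed in; nothing more can be done
None
```

The keeper bar is standing raised against its upper stop (about 1.40 rad, measured from the camera), the arm is clear of it, the props look undisturbed, and I've handed the job in; I pressed the counterweight down from above, because the tool could only point straight down.

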